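# Toast the frozen rye slice: lever, then defrost

### The job

The dark rye slice in the toaster is still frozen: push down the lever of its slot until it catches and the slice stays down, then press the blue defrost button on that same side fully in and let it go. The white slice is for the next customer and stays up, so work no other lever or button. Do it by pushing alone: do not touch the bread itself, pick nothing up, and leave the jar, mug and bottle standing where they are.

Things in the scene. Friction and masses are not known exactly. Their poses are not given: they have to be found in the camera images.
- toaster: (sizes in mm throughout) long-slot toaster, fixed: 400 long (its x), 234 wide (its y), 180 high, cream ends, steel middle. Origin on the counter under its centre; x points from the control end (front face at x = -200, roughly facing the robot) to the rear, y to its left, z up. Two slots, 28 x 270, run along x at y = +52 (left) and -52 (right); each slot's controls are on its side.
- rye: the frozen slice: dark brown rye bread, 210 long, 20 thick, 100 high, loose, standing upright in one of the two slots (either one) on its bread carriage; origin at the centre of its lower edge, x along the slot (length), z up. Waiting, the lower edge is 115 above the counter and the slice sticks 35 out of the slot; toasting, it is sunk just below the toaster's top.
- white: slice of white bread with golden crust, same size and origin as the rye slice, standing in the other slot
- jam: jam jar, dark red with a brass lid, 68 across, 100 high, standing on the counter beside the toaster; origin at the centre of its underside
- mug: blue mug, 80 across, 90 high, standing on the counter beside the toaster; origin at the centre of its underside
- honey: amber honey bottle with a yellow cap, 64 across, 130 high, standing on the counter beside the toaster; origin at the centre of its underside
- lever_left (a joint): travel of the left slot's lever and bread carriage (m), straight down: 0 = up, 0.046 = lower stop. Pushing it against its spring takes 4 N at the top to about 10 N near the bottom, where the catch gives way; more only at the stop. Within 3 mm of the stop the catch snaps in, and on release it stays at about 0.041; let go sooner, it springs back up.
- lever_left_top (a point): centre of the upper face of the left lever's black knob (26 along the toaster's x, 40 along its y, 14 thick), in front of the toaster's front face: 226 in front of the toaster's centre and +52 along its y, 176 above the counter when up and 130 at the lower stop; 13 gap between knob and front face
- defrost_left (a joint): defrost button of the left slot, blue with a white snowflake: a round push button, 20 mm across, standing 7 mm above the flat top of the toaster's front end; value 0 = out, 0.005 = fully in (m, straight down); springs back; 2 N to start it, 5 N at the bottom
- defrost_left_top (a point): centre of the upper face of the left slot's blue defrost button, at x = -168, y = +80 in the toaster's frame, 187 above the counter when out
- cancel_left (a joint): cancel button of the left slot, red with a white square: a round push button, 20 mm across, standing 7 mm above the flat top of the toaster's front end; value 0 = out, 0.005 = fully in (m, straight down); springs back; 2 N to start it, 5 N at the bottom
- cancel_left_top (a point): centre of the upper face of the left slot's red cancel button, at x = -168, y = +28 in the toaster's frame, 187 above the counter when out
- lever_right (a joint): travel of the right slot's lever and bread carriage (m), straight down: 0 = up, 0.046 = lower stop. Pushing it against its spring takes 4 N at the top to about 10 N near the bottom, where the catch gives way; more only at the stop. Within 3 mm of the stop the catch snaps in, and on release it stays at about 0.041; let go sooner, it springs back up.
- lever_right_top (a point): centre of the upper face of the right lever's black knob (26 along the toaster's x, 40 along its y, 14 thick), in front of the toaster's front face: 226 in front of the toaster's centre and -52 along its y, 176 above the counter when up and 130 at the lower stop; 13 gap between knob and front face
- defrost_right (a joint): defrost button of the right slot, blue with a white snowflake: a round push button, 20 mm across, standing 7 mm above the flat top of the toaster's front end; value 0 = out, 0.005 = fully in (m, straight down); springs back; 2 N to start it, 5 N at the bottom
- defrost_right_top (a point): centre of the upper face of the right slot's blue defrost button, at x = -168, y = -80 in the toaster's frame, 187 above the counter when out
- cancel_right (a joint): cancel button of the right slot, red with a white square: a round push button, 20 mm across, standing 7 mm above the flat top of the toaster's front end; value 0 = out, 0.005 = fully in (m, straight down); springs back; 2 N to start it, 5 N at the bottom
- cancel_right_top (a point): centre of the upper face of the right slot's red cancel button, at x = -168, y = -28 in the toaster's frame, 187 above the counter when out

How it is judged:
By the outcome, as a careful person would: the job done as asked, in the order asked, and still so for the second after the job is handed in, with the robot touching nothing.
It also fails if it takes over 38 s, if anything falls off the work surface, if the arm or the gripper's body presses on something with over 40 N, if the wrist force passes 120 N, or if a joint passes its speed limit or range.

### The arm

A 6-joint arm with a two-finger parallel gripper is mounted at the origin on the work surface. World frame = base frame: x ahead of the robot, y to its left, z up, the work surface at z = 0. Lengths are in m, angles in degrees, forces in N, time in s.
With the tool pointing down it reaches from about 0.25 to 0.725 m from the base axis. Payload 9.7 kg.
Tool frame: the origin (TCP) lies between the finger pads; the fingertips stand 25 mm ahead of it and the grasp point (between the pads) lies 6 mm ahead of it; z points along the fingers, y is the line along which they close (so a half turn about z gives the same grasp; the last joint's range is limited). The gripper opens to 85 mm and grips with 20 to 120 N. Pads are 22 mm wide; open, the fingers measure 114 mm over their backs; the gripper's body (76 mm by 85 mm) begins 54 mm behind the grasp point. The pads swing forward as they close: fully open they stand 13 mm farther back than shut.
Start: joints at [66.119, 4.979, 10.078, 95.1, 0, 90], TCP at [0.223, 0.503, 0.256] pointing down, gripper open.
Joint ranges: [-179.16, 179.16], [-48.56, 103.87], [-65.8, 70.77], [-126.05, 130.52], [-82.76, 87.17], [-180, 180]. Speed limits (degrees/s): [127.2, 127.2, 147.25, 180, 180, 180].

### API

Orientations are given as [roll, pitch, yaw] about the fixed x, y, z axes, in that order (R = Rz(yaw) Ry(pitch) Rx(roll)).
In Python, from workcell import bot gives the robot as it stands.
- The arm moves only by the tool shift_gripper, called in YAML: its name, and indented under it one key for each argument. Schema: {"type":"object","properties":{"motion":{"type":"array","items":{"type":"array","items":{"type":"number"},"minItems":5,"maxItems":5},"minItems":1,"maxItems":5},"grip_n":{"type":"number"},"only":{"type":"string"},"quiet":{"type":"boolean"},"lines":{"type":"string"}},"required":["motion"],"additionalProperties":false}. motion is a list of rows, 1 to 5 of them, each of 5 numbers: dx, dy, dz in normalised numbers (1 is 0.25 m), then a turn about the tool's z in a scale on which 1.0 is pi/2 rad, then the finger opening in m; each row is the pose to reach, as a shift and turn from the pose commanded when the call began, along the tool's axes at that moment; what a row does not reach only later rows make up. A row lasts 1/12 s, in which the tool goes at most 0.0417 m and 7.16 degrees, less where a joint would pass 70% of its speed; a pose out of reach is approached as far as the arm can. The fingers move at their own pace and stop on an object; grip_n is the grip in N (left out, the last holds). Time passes only in rows, so rows that do not move let the fingers close. The tool returns the time, the measured TCP pose, the force, the opening and the grip force at its end. only (a regular expression) keeps the lines of the reply that match it, lines (a string "A,B") keeps lines A to B, and quiet returns only ok. No shift or turn number may pass 1 either way. Input that does not fit is refused with a message, and nothing moves.
- bot.get_obs(): the state, without advancing time (a new reading comes with each control period).
- bot.camera(name): name is "scene" or "top" or "wrist"; returns the picture (400x640x3 uint8, blue, green, red); there is no depth.
- bot.camera_info(name): a dict with "mtx" (3x3 intrinsics, pixels), "extrinsics" (4x4, takes a point from camera to world coordinates). Camera axes: x right, y down, z forward; pixel columns grow to the right and rows downward; lengths in m; the calibration is good to about 2 mm. The wrist camera is an equidistant fisheye: a pixel r from the principal point sees the ray r / f radians off the axis. A picture is of the moment at which its call begins: read the wrist's pose just before it. camera_info takes no time and is no camera call; for the wrist camera it gives the pose at the moment of the call.
- bot.job_done(): hands the job in; it is judged then, once.
The state is a dict: "time": time; "q": joint angles; "qd": joint speeds; "joint_efforts": joint torques, N m; "ee_pos": TCP position; "tcp_rot": TCP orientation; "wrist_force": force on the tool from outside, world axes, zero at the start; "torque": the same for the moment, N m; "opening": finger opening in m; "grasp_force": force on a finger pad.
Only numpy, scipy, OpenCV 4.12 (cv2) and the standard library are available. Lean on these libraries where they do the work, as an engineer would, in place of code of your own. Each camera call takes 0.05 s, during which the arm holds its last target. There are 200 camera calls.

## Working session

There is one attempt and no reset: what is moved stays moved. The work goes in short steps, Python scripts to look and compute and a tool call to move; the robot and the scene stay as the last step left them, time stands still between calls to the robot, and variables do not carry over. Pictures are saved under pics/ and viewed, at most 10 in all, crops included, and the job is handed in when it is done.

```bash
ls; mkdir -p pics; python3 - <<'E'
from workcell import bot
import cv2,numpy as np
for n in("scene","top"):
    im=bot.camera(n); cv2.imwrite(f"pics/{n}0.png",im)
    i=bot.camera_info(n); print(n,np.round(i["mtx"],1).tolist(),np.round(i["extrinsics"],3).tolist())
o=bot.get_obs(); print(o)
E
```

```text
pics
workcell.py
scene [[510.2, 0.0, 314.3], [0.0, 510.2, 200.6], [0.0, 0.0, 1.0]] [[-0.677, 0.585, -0.447, 1.157], [0.736, 0.542, -0.405, 0.493], [0.005, -0.604, -0.797, 1.032], [0.0, 0.0, 0.0, 1.0]]
top [[409.7, 0.0, 318.6], [0.0, 409.7, 202.5], [0.0, 0.0, 1.0]] [[-0.106, -0.966, 0.235, 0.431], [-0.994, 0.102, -0.029, 0.056], [0.004, -0.237, -0.972, 1.055], [0.0, 0.0, 0.0, 1.0]]
{'time': 0.1, 'q': array([6.61194667e+01, 5.00881167e+00, 1.00408178e+01, 9.51010682e+01,
       3.58645839e-04, 9.00000276e+01]), 'qd': array([-0.0531058 , -0.0001114 ,  0.09736682, -0.02929684,  0.06645579,
       -0.04993402]), 'joint_efforts': array([ 5.32976410e-04, -5.21562839e+01,  4.65651441e+01,  1.60651869e-02,
        7.37481832e-05, -1.96303210e-05]), 'ee_pos': array([0.22258477, 0.5027562 , 0.25566201]), 'tcp_rot': array([-1.79930938e+02, -3.58612280e-04,  1.56119439e+02]), 'wrist_force': array([ 0.1829242 ,  0.04933068, -0.36086536]), 'torque': array([ 0.01354503, -0.0074443 , -0.01089509]), 'grasp_force': 0.0, 'opening': 0.08558419343771963}
```

View pics/top0.png

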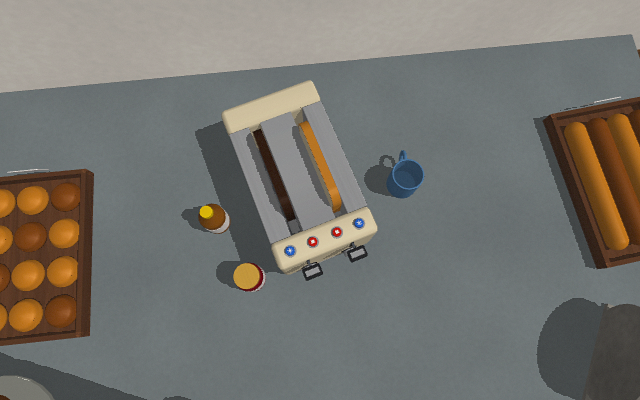

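View pics/scene0.png

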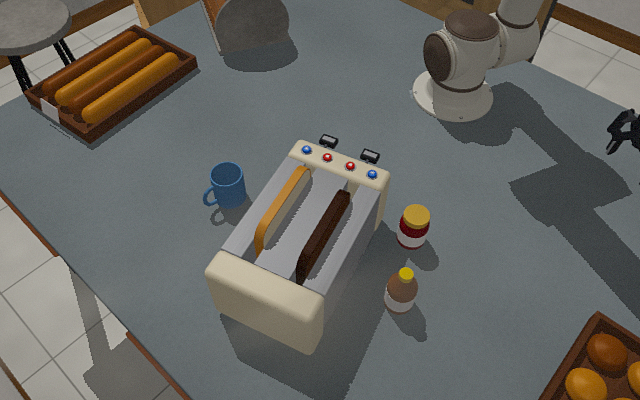

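The top view shows the control end nearest the robot. The rye is in the left slot (275,175), its lever at (313,270), defrost at (290,251) and cancel at (313,242). The jam jar is close by at (249,277). The scene view agrees: left defrost at (372,174), right defrost at (307,150).

```bash
cat > h.py <<'E'
import cv2,numpy as np
from workcell import bot
def ray(n,p):
    i=bot.camera_info(n); E=np.array(i["extrinsics"]); d=np.linalg.inv(i["mtx"])@[p[0],p[1],1]
    return E[:3,3],E[:3,:3]@d/np.linalg.norm(d)
def plane(n,p,z):
    c,d=ray(n,p); return c+d*(z-c[2])/d[2]
def tri(p,q):
    (a,d),(b,e)=ray("top",p),ray("scene",q)
    s=np.linalg.lstsq(np.c_[d,-e],b-a,rcond=None)[0]; P,Q=a+d*s[0],b+e*s[1]
    return (P+Q)/2,np.linalg.norm(P-Q)
def blobs(im,col,roi,amin=20):
    h=cv2.cvtColor(im,cv2.COLOR_BGR2HSV); x0,y0,x1,y1=roi
    m={"blue":cv2.inRange(h,(100,140,70),(125,255,255)),"red":cv2.inRange(h,(0,150,90),(8,255,255))|cv2.inRange(h,(172,150,90),(180,255,255)),
       "black":cv2.inRange(h,(0,0,0),(180,255,45))}[col]
    k=np.zeros_like(m); k[y0:y1,x0:x1]=m[y0:y1,x0:x1]
    cs=cv2.findContours(k,cv2.RETR_EXTERNAL,cv2.CHAIN_APPROX_NONE)[0]
    r=[(cv2.minAreaRect(c)) for c in cs if cv2.contourArea(c)>amin]
    return sorted(r,key=lambda t:t[0][0])
E
python3 - <<'E'
from h import *
T,S=cv2.imread("pics/top0.png"),cv2.imread("pics/scene0.png")
for c in("blue","red","black"):
    t=blobs(T,c,(270,200,385,285)); s=blobs(S,c,(290,125,390,190))[::-1]
    for a in t: print(c,"top",np.round(a[0],1),np.round(a[1],1),np.round(plane("top",a[0],.187),4))
    for a in s: print(c,"scn",np.round(a[0],1),np.round(a[1],1),np.round(plane("scene",a[0],.187),4))
    if len(t)==len(s):
        for a,b in zip(t,s): print("   tri",*[np.round(v,4) for v in tri(a[0],b[0])])
E
```

```text
blue top [290. 250.] [8. 8.] [0.5438 0.1019 0.187 ]
blue top [359. 223.] [8. 8.] [ 0.5861 -0.0512  0.187 ]
blue scn [371.5 173.5] [7. 7.] [0.5438 0.1047 0.187 ]
blue scn [306. 149.] [6. 8.] [ 0.5877 -0.0486  0.187 ]
   tri [0.5434 0.103  0.1855] 0.0024
   tri [ 0.5862 -0.051   0.1844] 0.0013
red top [312. 241.] [8. 8.] [0.558  0.0535 0.187 ]
red top [336. 232.] [8. 8.] [5.718e-01 4.000e-04 1.870e-01]
red scn [349.5 165.5] [7. 7.] [0.5587 0.0549 0.187 ]
red scn [326.5 156.5] [7. 7.] [5.733e-01 3.000e-04 1.870e-01]
   tri [0.5579 0.0539 0.1856] 0.0008
   tri [ 0.5722 -0.      0.1858] 0.0008
black top [288.5 212.6] [14.9  9. ] [0.625  0.0978 0.187 ]
black top [311.9 270.7] [13.4 17.8] [0.4958 0.0602 0.187 ]
black top [356.7 253. ] [12.3 17.9] [ 0.5225 -0.038   0.187 ]
black scn [369.4 155.8] [17.6 11.1] [0.5068 0.0691 0.187 ]
black scn [328.1 140.8] [17.6 10.9] [ 0.5349 -0.0291  0.187 ]
```

```bash
cat >> h.py <<'E'
from scipy.spatial.transform import Rotation as Ro
# toaster frame from measured buttons (mean of both views)
DL,DR=np.array([.5438,.1033]),np.array([.5868,-.0500]); RL,RR=np.array([.5582,.0542]),np.array([.5724,.0002])
v=(DL-DR)+(RL-RR); yy=v/np.linalg.norm(v); xx=np.array([yy[1],-yy[0]]); O=(DL+DR+RL+RR)/4+.168*xx
yaw=np.degrees(np.arctan2(xx[1],xx[0]))
def tw(x,y): return O+x*xx+y*yy
def delta(x,y,ztip):
    o=bot.get_obs(); R=Ro.from_euler("xyz",o["tcp_rot"],degrees=True).as_matrix()
    t=np.r_[tw(x,y),ztip+.025]
    print("to",np.round(t,4),"delta tool",np.round(R.T@(t-o["ee_pos"]),4),"turn tool z",np.round((o["tcp_rot"][2]-(yaw+90)+180)%360-180,2),"t",o["time"])
E
python3 - <<'E'
from h import *
print("yaw",yaw,"O",O)
for n,p in(("top",(311.9,270.7)),("scene",(369.4,155.8))):
    P=plane(n,p,.17)[:2]; print(n,"lever in toaster",np.round([(P-O)@xx,(P-O)@yy],4))
delta(-.226,.052,.215)
E=np.array(bot.camera_info("wrist")["extrinsics"]); o=bot.get_obs()
R=Ro.from_euler("xyz",o["tcp_rot"],degrees=True).as_matrix(); print("cam in tool",np.round(R.T@(E[:3,3]-o["ee_pos"]),3))
E
```

```text
yaw 15.425703944954195 O [0.727248   0.07161109]
top lever in toaster [-0.225   0.0503]
scene lever in toaster [-0.2282  0.0514]
to [0.4956 0.0616 0.24  ] delta tool [-0.4282 -0.2928  0.016 ] turn tool z 50.69 t 0.1
cam in tool [ 0.077  0.001 -0.117]
```

The lever measured from the two views matches the predicted (-226, 52), so I'm moving with the fingers shut.

The manual's scale: shifts go in shares of 0.25 m and turns go in shares of pi/2 rad. Converting my numbers, -0.171 m / 0.25 = -0.684, -0.117 m / 0.25 = -0.468, 35 degrees / 90 = 0.3889.

shift_gripper:
  motion:
    - [-0.136,-0.0936,0,0.0778,0]
    - [-0.272,-0.1872,0,0.1556,0]
    - [-0.408,-0.2808,0,0.2333,0]
    - [-0.548,-0.3744,0,0.3111,0]
    - [-0.684,-0.468,0,0.3889,0]
  grip_n: 60

```text
time: 0.52
ee_pos: [0.332, 0.3251, 0.256]
tcp_rot: [-180.0, 0.0, 120.8]
wrist_force: [0.9, -0.0, -0.1]
opening: 0.0259
grasp_force: 0.0
```

```bash
python3 -c "
from h import *
delta(-.227,.052,.215)"
```

```text
to [0.4946 0.0614 0.24  ] delta tool [-0.3098  0.0045  0.016 ] turn tool z 15.39 t 0.5167
```

Converted, -0.2 m / 0.25 = -0.8, -0.16 m / 0.25 = -0.64, 15.4 degrees / 90 = 0.1711.

shift_gripper:
  motion:
    - [-0.16,0,0,0.0444,0]
    - [-0.32,0.004,0,0.0889,0]
    - [-0.48,0.008,0,0.1333,0]
    - [-0.64,0.012,0,0.1711,0]
    - [-0.8,0.012,0,0.1711,0]

```text
time: 0.93
ee_pos: [0.4381, 0.1552, 0.2561]
tcp_rot: [180.0, -0.0, 105.5]
wrist_force: [0.8, 0.8, 0.5]
opening: 0.0005
grasp_force: 0.0
```

```bash
python3 -c "
from h import *
delta(-.227,.052,.215)"
```

```text
to [0.4946 0.0614 0.24  ] delta tool [-0.1055  0.0293  0.0161] turn tool z 0.08 t 0.9333
```

Converted, -0.1055 m / 0.25 = -0.422, -0.07 m / 0.25 = -0.28.

shift_gripper:
  motion:
    - [-0.14,0.04,0,0,0]
    - [-0.28,0.08,0,0,0]
    - [-0.422,0.1172,0,0,0]
    - [-0.422,0.1172,0.064,0,0]
    - [-0.422,0.1172,0.064,0,0]

```text
time: 1.35
ee_pos: [0.4943, 0.0617, 0.2375]
tcp_rot: [-179.8, -0.0, 105.5]
wrist_force: [-1.0, 0.6, -0.1]
opening: -0.0001
grasp_force: 0.0
```

```bash
python3 - <<'E'
from h import *
delta(-.227,.052,.176)
cv2.imwrite("pics/w1.png",bot.camera("wrist")); cv2.imwrite("pics/t1.png",bot.camera("top"))
s=bot.camera("scene")
cv2.imwrite("pics/s1.png",cv2.resize(s[90:240,250:450],None,fx=3,fy=3))
E
```

```text
to [0.4946 0.0614 0.201 ] delta tool [-0.0004  0.0003  0.0365] turn tool z 0.1 t 1.35
```

View pics/w1.png

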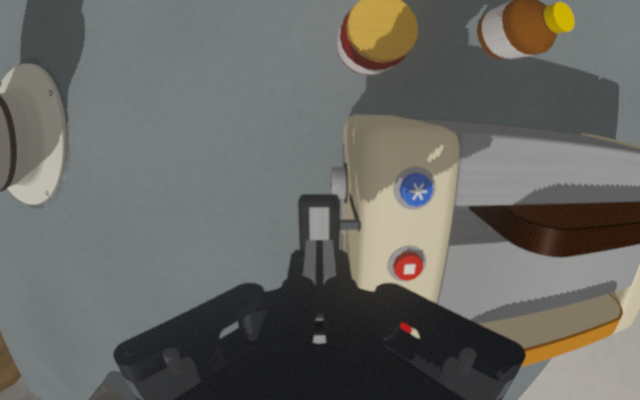

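View pics/s1.png

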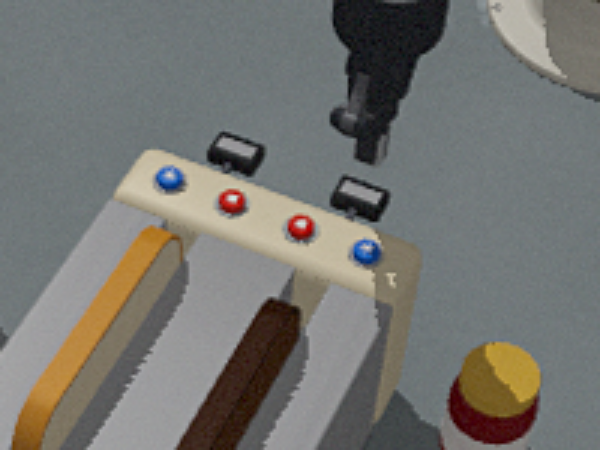

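The wrist view shows the shut fingertips at (320,225), over the left knob, with its stem at (350,222). Defrost is at (417,188) and cancel at (407,265). The scene crop confirms the tips are in front of and above the left knob. The wide knuckles would hang over the buttons, so I'm turning 90° to keep them in front of the toaster.

Converted, 35 degrees / 90 = 0.3889.

shift_gripper:
  motion:
    - [0,0,0,0.0778,0]
    - [0,0,0,0.1556,0]
    - [0,0,0,0.2333,0]
    - [0,0,0,0.3111,0]
    - [0,0,0,0.3889,0]
  quiet: true

```text
ok
```

shift_gripper:
  motion:
    - [0,0,0,0.0778,0]
    - [0,0,0,0.1556,0]
    - [0,0,0,0.2333,0]
    - [0,0,0,0.3111,0]
    - [0,0,0,0.3889,0]
  quiet: true

```text
ok
```

shift_gripper:
  motion:
    - [0,0,0,0.0778,0]
    - [0,0,0,0.1556,0]
    - [0,0,0,0.2233,0]
    - [0,0,0,0.2233,0]
    - [0,0,0,0.2233,0]

```text
time: 2.75
ee_pos: [0.4941, 0.0644, 0.241]
tcp_rot: [180.0, -0.1, 15.9]
wrist_force: [0.3, 0.1, -0.4]
opening: -0.0
grasp_force: 0.0
```

```bash
python3 -c "
from h import *
delta(-.229,.052,.176)"
```

```text
to [0.4927 0.0608 0.201 ] delta tool [-0.0024  0.003   0.04  ] turn tool z -89.52 t 2.75
```

Converted, 0.06 m / 0.25 = 0.24, 0.03 m / 0.25 = 0.12.

shift_gripper:
  motion:
    - [-0.0096,0.012,0.12,0,0]
    - [-0.0096,0.012,0.16,0,0]
    - [-0.0096,0.012,0.2,0,0]
    - [-0.0096,0.012,0.24,0,0]
    - [-0.0096,0.012,0.24,0,0]

```text
time: 3.17
ee_pos: [0.4924, 0.0602, 0.1795]
tcp_rot: [-180.0, 0.1, 15.7]
wrist_force: [-3.0, -0.1, 5.0]
opening: -0.0001
grasp_force: 2.8
```

```bash
python3 -c "
from h import *
delta(-.229,.052,.130)
s=bot.camera('scene')
cv2.imwrite('pics/s2.png',cv2.resize(s[90:240,250:450],None,fx=3,fy=3))"
```

```text
to [0.4927 0.0608 0.155 ] delta tool [ 0.0005 -0.0006  0.0245] turn tool z -89.68 t 3.1667
```

View pics/s2.png

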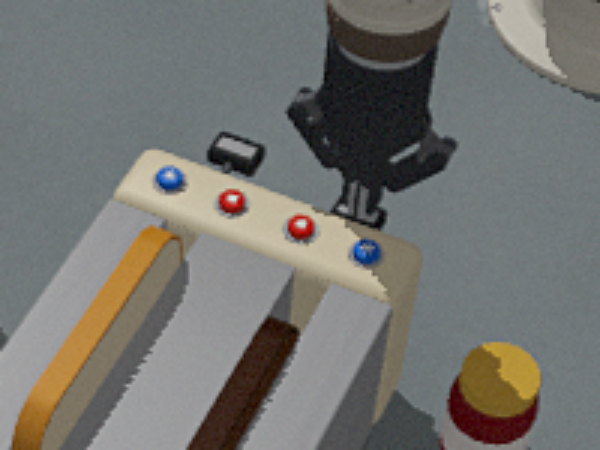

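The fingertips at (362,205) are on the left knob, and the rye (240,385) is already sinking. The force reads 5 N, so I'll push on to the stop.

Converted, 0.023 m / 0.25 = 0.092, 0.02 m / 0.25 = 0.08.

shift_gripper:
  motion:
    - [0,0,0.032,0,0]
    - [0,0,0.056,0,0]
    - [0,0,0.08,0,0]
    - [0,0,0.092,0,0]
    - [0,0,0.092,0,0]

```text
time: 3.63
ee_pos: [0.4928, 0.0602, 0.1582]
tcp_rot: [-180.0, -0.0, 15.7]
wrist_force: [-2.1, 0.5, 8.1]
opening: 0.0002
grasp_force: 3.8
```

```bash
python3 -c "
from h import *
delta(-.229,.052,.130)"
```

```text
to [0.4927 0.0608 0.155 ] delta tool [ 0.     -0.0006  0.0032] turn tool z -89.71 t 3.6333
```

Converted, 0.004 m / 0.25 = 0.016, 0.003 m / 0.25 = 0.012.

shift_gripper:
  motion:
    - [0,0,0.004,0,0]
    - [0,0,0.008,0,0]
    - [0,0,0.012,0,0]
    - [0,0,0.016,0,0]
    - [0,0,0.016,0,0]

```text
time: 4.05
ee_pos: [0.4928, 0.0602, 0.155]
tcp_rot: [-180.0, -0.1, 15.7]
wrist_force: [-4.2, -1.1, 9.4]
opening: 0.0
grasp_force: 4.0
```

```bash
python3 -c "
from h import *
delta(-.229,.052,.130)"
```

```text
to [0.4927 0.0608 0.155 ] delta tool [ 0.     -0.0007  0.    ] turn tool z -89.72 t 4.05
```

Converted, 0.002 m / 0.25 = 0.008, 0.001 m / 0.25 = 0.004.

shift_gripper:
  motion:
    - [0,0,0.004,0,0]
    - [0,0,0.008,0,0]
    - [0,0,0.008,0,0]
    - [0,0,0.008,0,0]

```text
time: 4.38
ee_pos: [0.4928, 0.0602, 0.1548]
tcp_rot: [180.0, -0.1, 15.7]
wrist_force: [-9.8, -0.6, 23.3]
opening: 0.0001
grasp_force: 11.2
```

shift_gripper:
  motion:
    - [0,0,-0.04,0,0]
    - [0,0,-0.12,0,0]
    - [0,0,-0.24,0,0]
    - [0,0,-0.36,0,0]
    - [0,0,-0.36,0,0]

```text
time: 4.8
ee_pos: [0.4941, 0.0602, 0.2476]
tcp_rot: [179.9, -0.4, 15.7]
wrist_force: [0.7, 0.1, -0.1]
opening: -0.0003
grasp_force: 0.0
```

```bash
python3 - <<'E'
from h import *
delta(-.168,.080,.2)
s=bot.camera('scene'); cv2.imwrite('pics/s3.png',cv2.resize(s[90:240,250:450],None,fx=3,fy=3))
E
```

```text
to [0.544 0.104 0.225] delta tool [ 0.0597 -0.0287  0.023 ] turn tool z -89.72 t 4.8
```

View pics/s3.png

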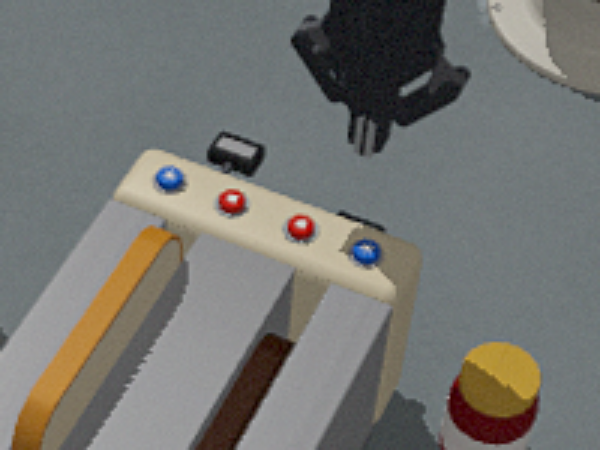

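The lever hit its stop at 23 N. After release it stays down (360,222) and the rye stays sunk, while the white slice is still up. Next is the left defrost button (366,252).

Converted, 0.0597 m / 0.25 = 0.2388, 0.03 m / 0.25 = 0.12.

shift_gripper:
  motion:
    - [0.12,-0.0572,0,0,0]
    - [0.2388,-0.1148,0,0,0]
    - [0.2388,-0.1148,0.08,0,0]
    - [0.2388,-0.1148,0.092,0,0]
    - [0.2388,-0.1148,0.092,0,0]

```text
time: 5.27
ee_pos: [0.5416, 0.1036, 0.2162]
tcp_rot: [-180.0, 0.3, 15.7]
wrist_force: [-0.0, -0.2, 0.5]
opening: 0.0003
grasp_force: 0.0
```

```bash
python3 - <<'E'
from h import *
delta(-.168,.080,.187)
cv2.imwrite('pics/w4.png',bot.camera('wrist')[100:400,150:550])
E
```

```text
to [0.544 0.104 0.212] delta tool [0.0025 0.0002 0.0042] turn tool z -89.75 t 5.2667
```

View pics/w4.png

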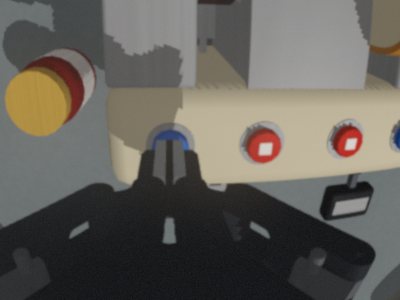

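The wrist crop shows the tips over the blue button (172,138), well clear of the red one (263,145). I'm pressing in steps.

Converted, 0.01 m / 0.25 = 0.04, 0.008 m / 0.25 = 0.032.

shift_gripper:
  motion:
    - [0.008,0,0,0,0]
    - [0.008,0,0.016,0,0]
    - [0.008,0,0.032,0,0]
    - [0.008,0,0.04,0,0]
    - [0.008,0,0.04,0,0]

```text
time: 5.73
ee_pos: [0.5447, 0.1039, 0.2086]
tcp_rot: [180.0, -0.1, 15.6]
wrist_force: [1.1, -1.1, 3.7]
opening: -0.0
grasp_force: 1.9
```

```bash
python3 -c "
from h import *
delta(-.168,.080,.182)"
```

```text
to [0.544 0.104 0.207] delta tool [-0.0006 -0.0003  0.0016] turn tool z -89.82 t 5.7333
```

Converted, 0.004 m / 0.25 = 0.016, 0.003 m / 0.25 = 0.012.

shift_gripper:
  motion:
    - [0,0,0.008,0,0]
    - [0,0,0.012,0,0]
    - [0,0,0.016,0,0]
    - [0,0,0.016,0,0]
    - [0,0,0.016,0,0]

```text
time: 6.15
ee_pos: [0.5447, 0.1039, 0.2069]
tcp_rot: [180.0, -0.2, 15.6]
wrist_force: [-4.3, -1.3, 18.2]
opening: 0.0003
grasp_force: 8.8
```

```bash
python3 -c "
from h import *
delta(-.168,.080,.182)"
```

```text
to [0.544 0.104 0.207] delta tool [-0.0006 -0.0003 -0.0001] turn tool z -89.82 t 6.15
```

The force rose to 18 N, so the button is fully in. I'm releasing it and checking.

Converted, -0.09 m / 0.25 = -0.36, -0.06 m / 0.25 = -0.24.

shift_gripper:
  motion:
    - [0,0,-0.04,0,0]
    - [0,0,-0.12,0,0]
    - [0,0,-0.24,0,0]
    - [0,0,-0.36,0,0]
    - [-0.16,0,-0.36,0,0]

```text
time: 6.57
ee_pos: [0.5132, 0.0951, 0.2982]
tcp_rot: [180.0, -0.4, 15.6]
wrist_force: [1.4, 0.1, 0.0]
opening: -0.0001
grasp_force: 0.0
```

shift_gripper:
  motion:
    - [-0.16,0,0,0,0]
    - [-0.32,0,0,0,0]
    - [-0.32,0,0,0,0]
    - [-0.32,0,0,0,0]
    - [-0.32,0,0,0,0]

```text
time: 6.98
ee_pos: [0.4291, 0.0719, 0.2945]
tcp_rot: [-180.0, -0.0, 15.6]
wrist_force: [0.9, 0.5, -0.1]
opening: -0.0002
grasp_force: 0.0
```

```bash
python3 -c "
from h import *
cv2.imwrite('pics/s5.png',cv2.resize(bot.camera('scene')[90:340,180:460],None,fx=2,fy=2))"
```

```text
(no output)
```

View pics/s5.png

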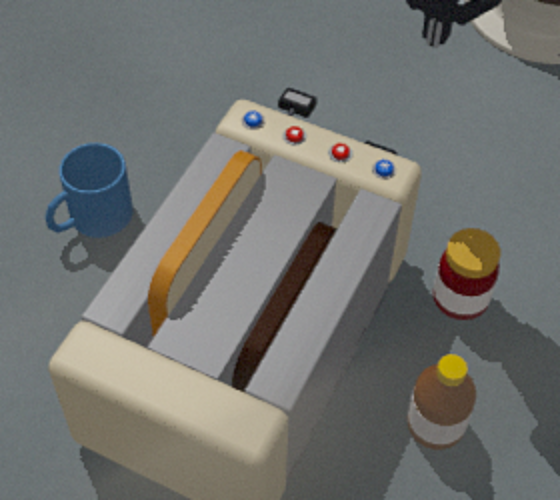

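The rye (290,300) is sunk and its lever (380,147) is down. The left defrost button (384,168) is back out. The white slice, mug, jar and bottle are unmoved, and the arm is clear.

```bash
python3 -c "
from workcell import bot
print(bot.job_done())"
```

```text
the job is handed in; nothing more can be done
None
```

The rye slice is latched down in the left slot and its defrost button was pressed fully in and let go. The white slice is still up, no other lever or button was pressed, and the job was handed in after about 7 s of robot time.

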